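Hold the tool chest's lid for fitting its stay

TASK

I want to screw the stay onto this plywood tool chest, but the screw pots have been left standing on its lid: first put them back, upright, red-capped pots in the red bin and the blue-capped one in the blue bin, and only then raise the lid. Hold the lid open at 70 degrees (five either way is fine for the stay) and finish there still holding it steady, because it falls shut if let go. Leave everything else on the bench where it is.

Things in the scene. Friction and masses are not known exactly. Their poses are not given: they have to be found in the camera images.
- chest: Plywood tool chest fixed on the bench: 220 mm deep (own x, front at -x, facing roughly towards the robot), 360 mm wide (own y); its box is 120 mm high and the closed lid's top is 135 mm above the bench. Origin: centre of its underside, on the bench.
- lid (a joint): Opening angle of the chest's lid in rad: 0 closed, growing as its front edge rises; 70 degrees is 1.222. The lid is a 225 mm by 370 mm plywood plate, 15 mm thick, about 0.9 kg, hinged at the chest's far (+x) top edge; limp hinges stop it at 85 degrees, so it always falls shut when let go.
- lid_hinge (a point): Middle of the lid's hinge pin: 114 mm towards +x from the chest's middle, 120 mm above the bench. The pin runs along the chest's y axis. This frame turns with the lid.
- lid_handle (a point): Middle of the lid's aluminium bow handle: a round bar 12 mm thick along the chest's y, 98 mm free between its posts, 32 mm clear above the lid, near the front edge. Lid closed: 81 mm to -x of the chest's middle, 173 mm above the bench; in the lid's turning frame 195 mm in front (-x) of the hinge pin and 53 mm above it. The bar can turn between the fingers as the lid swings.
- pot_red_a: Clear screw pot with a red cap, a plain upright cylinder 45 mm across and 60 mm tall (the cap is its top 15 mm), about 90 g. At the start it stands on the chest's lid. Origin: centre of its underside; z points up.
- pot_red_b: Clear screw pot with a red cap, a plain upright cylinder 45 mm across and 60 mm tall (the cap is its top 15 mm), about 90 g. At the start it stands on the chest's lid. Origin: centre of its underside; z points up. Same as the other red-capped pot.
- pot_blue: Clear screw pot with a blue cap, a plain upright cylinder 45 mm across and 60 mm tall (the cap is its top 15 mm), about 90 g. At the start it stands on the chest's lid. Origin: centre of its underside; z points up.
- bin_red: Red plastic parts bin, open on top, standing loose on the bench (0.35 kg): 160 mm long (own x) by 120 mm wide (own y), walls and floor 3 mm; back and sides 52 mm high, but the front (-x) wall and the front 40 mm of the sides are only 30 mm high. Origin: centre of its underside. Its front faces roughly towards the robot.
- bin_blue: Blue plastic parts bin, open on top, standing loose on the bench (0.35 kg): 160 mm long (own x) by 120 mm wide (own y), walls and floor 3 mm; back and sides 52 mm high, but the front (-x) wall and the front 40 mm of the sides are only 30 mm high. Origin: centre of its underside. Its front faces roughly towards the robot.
- paint_tin: Yellow paint tin, 100 mm across, 115 mm tall. Origin: centre of its underside. Leave it alone.
- ear_defenders: Orange and black ear defenders lying on the bench, about 152 mm (x) by 175 mm (y), 80 mm high; origin between the cups, at the underside; the band reaches 112 mm to +x. Leave them alone.
- hammer: Hammer with a red handle lying along its own x, 300 mm long, 26 mm high, its 26 mm wide steel head at the +x end reaching 48 mm to -y and 40 mm to +y. Origin: underside, mid-length. Leave it alone.
- tape_measure: Yellow tape measure standing on the bench, 70 mm (x) by 36 mm by 62 mm high. Origin: centre of its underside. Leave it alone.
- power_screwdriver: Green and black cordless screwdriver lying along its own x, 205 mm long, 46 mm high. Origin: underside, near its middle. Leave it alone.
- lid_stay: The folding lid stay that will be screwed on: a black and steel bar lying along its own x, 200 mm long, 45 mm wide, 8 mm high. Origin: underside, mid-length. Leave it alone.
- glue_bottle: White glue bottle with an orange nozzle, 60 mm across, 165 mm tall. Origin: centre of its underside. Leave it alone.

How it is judged:
By the outcome, as a careful person would: the job done as asked, in the order asked, and still so for the second after the job is handed in, while the arm keeps its last pose, push and grip.
It also fails if it takes over 72 s, if anything falls off the work surface, if the arm or the gripper's body presses on something with over 40 N, if the wrist force passes 120 N, or if a joint passes its speed limit or range.

ROBOT

A 6-joint arm with a two-finger parallel gripper is mounted at the origin on the work surface. World frame = base frame: x ahead of the robot, y to its left, z up, the work surface at z = 0. Lengths are in mm, angles in rad, forces in N, time in s.
With the tool pointing down it reaches from about 400 to 925 mm from the base axis. Payload 12.5 kg.
Tool frame: the origin (TCP) lies on the mounting face of the last link; the fingertips stand 190 mm ahead of it and the grasp point (between the pads) lies 171 mm ahead of it; z points along the fingers, y is the line along which they close (so a half turn about z gives the same grasp; the last joint's range is limited). The gripper opens to 95 mm and grips with 3 to 60 N. Pads are 20 mm wide; open, the fingers measure 119 mm over their backs; the gripper's body (75 mm by 180 mm) begins 59 mm behind the grasp point.
Start: joints at [1.167, 0.491, 1.559, -0, 1.092, -0.106], TCP at [183.362, 597.497, 404.761] pointing down, gripper open.
Joint ranges: [-3.1, 3.1], [-0.84, 2.19], [0.05, 2.79], [-1.13, 4.28], [0.06, 2.93], [-2.69, 2.69]. Speed limits (rad/s): [2.22, 2.22, 2.79, 3.14, 3.14, 3.14].

INTERFACE

Orientations are given as [roll, pitch, yaw] about the fixed x, y, z axes, in that order (R = Rz(yaw) Ry(pitch) Rx(roll)).
In Python, from cell import * gives the robot as it stands.
- The arm moves only by the tool arm_command, never from a script. Its argument "rows" is a list that holds one entry, the list of rows, each a list of 7 numbers: the shift along the tool's x, y, z normalised to -1 to 1, where 1 is 0.15 m, then the turn, a rotation vector about the tool's x, y, z normalised to -1 to 1, where 1 is 360 degrees, then the opening, from -1 (shut) to 1 (fully open). A call has 1 to 10 rows; each row is the pose to reach, as a shift and turn from the pose commanded when the call began, along the tool's axes at that moment, turning the shorter way round; what a row does not reach only later rows make up. A row lasts 1/12 s, in which the tool goes at most 41.7 mm and 7.16 degrees, less where a joint would pass 70% of its speed; a pose out of reach is approached as far as the arm can. A call with a number of a shift or a turn outside -1 to 1 is refused whole. A call with a gripper value outside its range is refused whole. The fingers move at their own pace and stop on an object; the grip force is fixed at half the most. Time passes only in rows, so rows that repeat a pose let the fingers close. It gives the time, the measured TCP pose, the force, the opening and the grip force at its end, in the units of the state.
- state(): the state, without advancing time (a new reading comes with each control period).
- read_camera(name): name is "scene" or "top" or "wrist"; returns (picture, depth): 420x560x3 uint8, red, green, blue; 420x560 float32, mm along the optical axis (not along the pixel's ray), 0 where there is no reading.
- get_calibration(name): a dict with "camera_matrix" (3x3 intrinsics, pixels), "position" and "orientation" of the camera in the world; the wrist camera has in their place "hand_eye" (4x4, takes a point from camera to tool coordinates, whose origin is the TCP and whose axes are the flange's). Camera axes: x right, y up, looking along -z (the intrinsics and any distortion apply to the point x, -y, -z); pixel columns grow to the right and rows downward; lengths in mm; the calibration is good to about 2 mm. A picture is of the moment at which its call begins: read the wrist's pose just before it. get_calibration takes no time and is no camera call.
- job_done(): hands the job in; it is judged then, once.
The state is a dict: "t": time; "joints": joint angles; "qvel": joint speeds; "tau": joint torques, N m; "eef_pos": TCP position; "tcp_rot": TCP orientation; "ft_force": force on the tool from outside, world axes, zero at the start; "moment": the same for the moment, N m; "opening": opening from 0.0 (shut) to 1.0 (fully open); "grip_force": force on a finger pad.
Only numpy, scipy, OpenCV 4.12 (cv2) and the standard library are available. Lean on these libraries where they do the work, as an engineer would, in place of code of your own. Each camera call takes 0.05 s, during which the arm holds its last target. There are 200 camera calls.

## Working session

There is one attempt and no reset: what is moved stays moved. The work goes in short steps, Python scripts to look and compute and a tool call to move; the robot and the scene stay as the last step left them, time stands still between calls to the robot, and variables do not carry over. Pictures are saved under pics/ and viewed, at most 10 in all, crops included, and the job is handed in when it is done.

Besides the shell and the picture viewer there is one more tool, called after "Emit:" as name(argument=value, ...), one argument or row to a line, values as JSON. arm_command: Moves the arm, as the interface text tells. Its arguments: {"type":"object","properties":{"rows":{"type":"array","items":{"type":"array","items":{"type":"array","items":{"type":"number","minimum":-1,"maximum":1}}}}},"required":["rows"]}

```bash
ls; mkdir -p pics; python3 - <<'E'
from cell import *
import numpy as np, cv2
s=state(); print(s)
for n in ["scene","top"]:
    p,d=read_camera(n); c=get_calibration(n); print(n,c)
    np.savez(f"{n}0.npz",p=p,d=d); cv2.imwrite(f"pics/{n}0.png",p[:,:,::-1])
print(get_calibration("wrist"))
E
```

```text
pics
{'t': 0.0, 'joints': array([ 1.16740339e+00,  4.91586870e-01,  1.55944492e+00, -7.26019614e-06,
        1.09170174e+00, -1.05598233e-01]), 'qvel': array([-0.00122052, -0.00037992, -0.00173004,  0.00107858, -0.00012383,
       -0.00136223]), 'tau': array([-1.75575573e-03, -6.12655735e+01, -2.58175617e+01,  6.91220351e-02,
        4.82978951e-02, -8.04868773e-05]), 'eef_pos': array([183.35032643, 597.47379776, 404.14621827]), 'tcp_rot': array([-3.14045746e+00, -1.13847473e-04,  2.84380123e+00]), 'ft_force': array([ 0.85929985, -0.55405437,  0.66233115]), 'moment': array([ 0.06355707, -0.00633831, -0.00834452]), 'grip_force': 0.0, 'opening': 1.0005218694798017}
scene {'camera_matrix': array([[397.22356086,   0.        , 283.66838499],
       [  0.        , 397.22356086, 209.0436708 ],
       [  0.        ,   0.        ,   1.        ]]), 'position': array([ 918.39187221, -513.04533356, 1020.80643379]), 'orientation': array([0.64653097, 0.01722373, 0.57195704])}
top {'camera_matrix': array([[506.15366401,   0.        , 273.20714594],
       [  0.        , 506.15366401, 210.78973415],
       [  0.        ,   0.        ,   1.        ]]), 'position': array([ 250.69059002,   29.08659559, 1411.98029073]), 'orientation': array([ 0.24320944,  0.00596977, -1.5796091 ])}
{'camera_matrix': array([[348.16989607,   0.        , 279.41851055],
       [  0.        , 348.16989607, 212.78354398],
       [  0.        ,   0.        ,   1.        ]]), 'hand_eye': array([[ 1.03250291e-04,  9.71162763e-01,  2.38417444e-01,
         6.61738724e+01],
       [ 9.99999909e-01, -1.43881651e-06, -4.27204296e-04,
        -7.36127612e-02],
       [-4.14541866e-04,  2.38417466e-01, -9.71162674e-01,
         1.99531100e+01],
       [ 0.00000000e+00,  0.00000000e+00,  0.00000000e+00,
         1.00000000e+00]])}
```

View pics/top0.png

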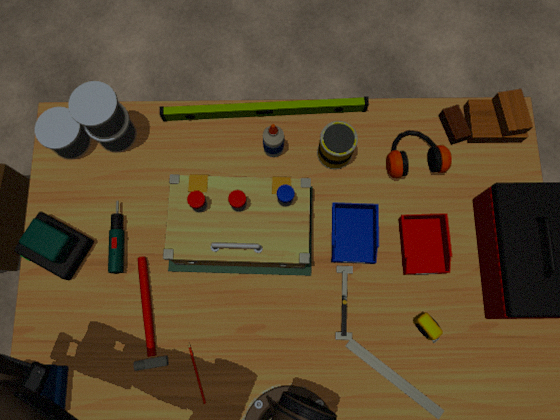

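View pics/scene0.png

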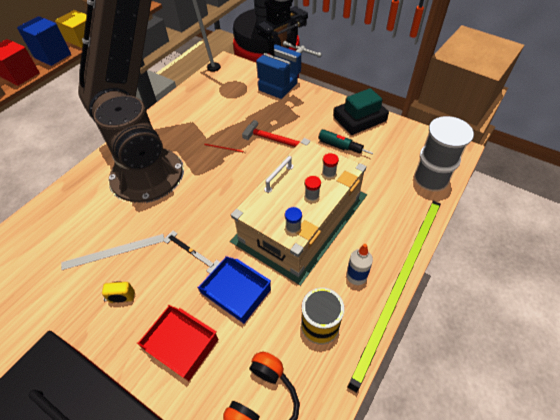

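The top view shows the red caps at about (197,200) and (237,199), the blue cap at (286,195) and the handle at (236,246). The blue bin is at (355,233) and the red bin at (427,244). The scene view agrees, and all three pots stand upright.

```bash
cat > h.py <<'E'
import numpy as np, cv2
from scipy.spatial.transform import Rotation as R
def cam(c,tcp=None):
    if 'hand_eye' in c:
        M=np.eye(4);M[:3,:3]=R.from_euler('xyz',tcp[1]).as_matrix();M[:3,3]=tcp[0]
        M=M@c['hand_eye']; return c['camera_matrix'],M[:3,:3],M[:3,3]
    return c['camera_matrix'],R.from_euler('xyz',c['orientation']).as_matrix(),np.array(c['position'])
def cast(C,uv,z):
    K,A,p=C; uv=np.atleast_2d(uv).astype(float)
    d=np.c_[(uv[:,0]-K[0,2])/K[0,0],-(uv[:,1]-K[1,2])/K[1,1],-np.ones(len(uv))]@A.T
    return p+d*((z-p[2])/d[:,2])[:,None]
def cloud(C,d):
    K,A,p=C; v,u=np.mgrid[:d.shape[0],:d.shape[1]]
    return np.dstack([(u-K[0,2])/K[0,0]*d,-(v-K[1,2])/K[1,1]*d,-d])@A.T+p
def rel(s,pos,yaw,roll=np.pi,pitch=0.):
    """shift & turn (units of command) from current pose s to a TCP pose"""
    A=R.from_euler('xyz',s['tcp_rot']); B=R.from_euler('xyz',[roll,pitch,yaw])
    return A.inv().apply(np.array(pos)-s['eef_pos'])/150,(A.inv()*B).as_rotvec()/(2*np.pi)
E
python3 - <<'E'
from cell import *
from h import *
for n in ["scene","top"]:
    f=np.load(n+"0.npz");p,d=f['p'],f['d'];C=cam(get_calibration(n));P=cloud(C,d)
    hsv=cv2.cvtColor(p,cv2.COLOR_RGB2HSV);h,s,v=hsv[...,0],hsv[...,1],hsv[...,2]
    z=P[...,2];ok=d>0
    print(n)
    for nm,m in [("red",((h<6)|(h>174))&(s>150)&(v>50)),("blue",(h>105)&(h<130)&(s>120)&(v>40))]:
        # caps: top faces
        k,l,st,ce=cv2.connectedComponentsWithStats((m&ok&(z>188)&(z<205)).astype(np.uint8))
        for i in range(1,k):
            if st[i,4]>40:
                q=P[l==i];(a,b),r=cv2.minEnclosingCircle(q[:,:2].astype(np.float32)); print(nm,"cap",st[i,4],ce[i].round(),q.mean(0).round(1),"circ",round(a,1),round(b,1),round(r,1))
        k,l,st,ce=cv2.connectedComponentsWithStats((m&ok&(z>-20)&(z<70)).astype(np.uint8))
        for i in range(1,k):
            q=P[l==i]
            if st[i,4]>700:
                print(nm,"bin",st[i,4],cv2.minAreaRect(q[:,:2].astype(np.float32)), "rim z",np.percentile(q[:,2],98).round(1))
                t=q[q[:,2]>42]; print("   high rim",cv2.minAreaRect(t[:,:2].astype(np.float32)) if len(t)>5 else 0)
    m=ok&(z>128)&(z<142)&(abs(P[...,1]-100)<260)&(P[...,0]>250)&(P[...,0]<750)
    k,l,st,ce=cv2.connectedComponentsWithStats(m.astype(np.uint8));i=1+st[1:,4].argmax();q=P[l==i]
    print("lid",cv2.minAreaRect(q[:,:2].astype(np.float32)),q[:,2].mean())
    lid=cv2.minAreaRect(q[:,:2].astype(np.float32));hull=cv2.convexHull(q[:,:2].astype(np.float32))
    m=ok&(z>166)&(z<184)&(s<90)
    m&=np.array([cv2.pointPolygonTest(hull,(float(a),float(b)),False)>0 for a,b in P[...,:2].reshape(-1,2)]).reshape(m.shape)
    q=P[m]; print("handle",len(q),cv2.minAreaRect(q[:,:2].astype(np.float32)),q.mean(0).round(1), np.percentile(q[:,2],[50,95]))
    m=ok&(z>130)&(z<240)&(z>150)&np.array(P[...,0]>300)&(P[...,0]<950)&(abs(P[...,1])<400)
    k,l,st,ce=cv2.connectedComponentsWithStats(m.astype(np.uint8))
    for i in range(1,k):
        if st[i,4]>30: print("tall",st[i,4],P[l==i].min(0).round(),P[l==i].max(0).round())
E
```

```text
scene
red cap 153 [17. 65.] [-614.1   39.6  196.5] circ -630.2 45.2 54.3
red cap 152 [330. 159.] [585.4 224.3 194.9] circ 585.7 229.0 25.9
red cap 176 [312. 182.] [586.6 121.9 195.1] circ 585.6 123.6 23.6
red bin 3367 ((493.982421875, -376.2696533203125), (162.71115112304688, 138.9593963623047), 1.2459489107131958) rim z 54.2
   high rim ((503.4748229980469, -381.7196350097656), (142.53880310058594, 128.14317321777344), 1.4611551761627197)
blue cap 169 [47. 46.] [-626.4  181.3  196.6] circ -656.3 192.9 68.6
blue cap 202 [293. 215.] [598.9   1.3 195.1] circ 597.7 3.1 23.3
blue bin 2731 ((527.6392211914062, -179.25048828125), (148.6501007080078, 161.5922393798828), 87.04341888427734) rim z 54.2
   high rim ((536.2786865234375, -189.85072326660156), (129.05032348632812, 142.95254516601562), 87.38923645019531)
lid ((549.1593627929688, 125.74043273925781), (374.806884765625, 230.08901977539062), 87.99834442138672) 135.67458976098894
handle 301 ((536.493896484375, 99.94053649902344), (153.46421813964844, 247.0812225341797), 3.592067241668701) [533.9 112.  175.3] [176.34652477 181.40625938]
[... 831 characters left out ...]
89.01971435546875), (127.46092987060547, 159.6912078857422), 87.35419464111328) rim z 55.0
   high rim ((536.7427368164062, -189.50462341308594), (126.88710021972656, 143.086669921875), 87.97749328613281)
lid ((551.2682495117188, 125.78909301757812), (372.46044921875, 227.8947296142578), 87.58836364746094) 135.3096454696348
handle 253 ((523.8662719726562, 98.38138580322266), (122.49832153320312, 236.9927520751953), 2.9898552894592285) [482.8 125.7 177. ] [177.42236406 181.77767546]
tall 35 [783.  24. 150.] [797.  40. 171.]
tall 307 [578. -19. 152.] [622.  24. 203.]
tall 316 [564. 204. 151.] [609. 249. 201.]
tall 307 [565. 101. 151.] [609. 147. 202.]
tall 245 [464.  68. 152.] [480. 189. 186.]
```

Emit:
arm_command(
  rows=[
    [[-0.95,-0.74,-0.2,0,0,0,1],[-0.95,-0.74,-0.2,0,0,0,1],[-0.95,-0.74,-0.2,0,0,0,1],[-0.95,-0.74,-0.2,0,0,0,1],[-0.95,-0.74,-0.2,0,0,0,1],[-0.95,-0.74,-0.2,0,0,0,1],[-0.95,-0.74,-0.2,0,0,0,1]],
  ],
)

```text
t: 0.68
eef_pos: [287.5, 449.1, 434.9]
tcp_rot: [3.141, -0.0, 2.842]
ft_force: [0.0, 0.2, 0.3]
opening: 1.001
grip_force: 0.0
```

Emit:
arm_command(
  rows=[
    [[-0.95,-0.74,0,0,0,0,1],[-0.95,-0.74,0,0,0,0,1],[-0.95,-0.74,0,0,0,0,1],[-0.95,-0.74,0,0,0,0,1],[-0.95,-0.74,0,0,0,0,1],[-0.95,-0.74,0,0,0,0,1],[-0.95,-0.74,0,0,0,0,1]],
  ],
)

```text
t: 1.27
eef_pos: [390.7, 302.2, 434.4]
tcp_rot: [-3.141, -0.001, 2.843]
ft_force: [-0.5, -0.0, 0.2]
opening: 1.0
grip_force: 0.0
```

Emit:
arm_command(
  rows=[
    [[-0.95,-0.74,0,0,0,0,1],[-0.95,-0.74,0,0,0,0,1],[-0.95,-0.74,0,0,0,0,1],[-0.95,-0.74,0,0,0,0,1],[-0.95,-0.74,0,0,0,0,1],[-0.95,-0.74,0,0,0,0,1],[-0.95,-0.74,0,0,0,0,1]],
  ],
)

```text
t: 1.85
eef_pos: [494.1, 154.9, 434.3]
tcp_rot: [3.142, -0.001, 2.844]
ft_force: [-0.9, 0.7, -0.2]
opening: 1.002
grip_force: 0.0
```

```bash
cat > go.py <<'E'
import sys
from cell import *
from h import *
x,y,z,yaw=map(float,sys.argv[1:5]); s=state()
a,b=rel(s,[x,y,z],yaw); print(round(s['t'],2),s['eef_pos'].round(1),s['tcp_rot'].round(4),'op',round(s['opening'],3),'j',s['joints'].round(2)); print('shift',a.round(4),'turn',b.round(4))
E
python3 go.py 598.2 3.2 433 3.1416
```

```text
1.85 [494.1 154.9 434.3] [ 3.1416e+00 -1.1000e-03  2.8438e+00] op 1.002 j [ 0.18  0.31  1.78  0.    1.06 -1.1 ]
shift [-0.9603 -0.7634  0.0077] turn [ 0.     -0.0002 -0.0474]
```

Emit:
arm_command(
  rows=[
    [[-0.96,-0.763,0,0,0,-0.0474,1],[-0.96,-0.763,0,0,0,-0.0474,1],[-0.96,-0.763,0,0,0,-0.0474,1],[-0.96,-0.763,0,0,0,-0.0474,1],[-0.96,-0.763,0,0,0,-0.0474,1],[-0.96,-0.763,0,0,0,-0.0474,1],[-0.96,-0.763,0,0,0,-0.0474,1],[-0.96,-0.763,0,0,0,-0.0474,1],[-0.96,-0.763,0,0,0,-0.0474,1]],
  ],
)

```text
t: 2.6
eef_pos: [597.8, 4.2, 434.9]
tcp_rot: [3.141, -0.0, -3.139]
ft_force: [-0.7, 0.3, 0.0]
opening: 1.001
grip_force: 0.0
```

```bash
python3 - <<'E'
from cell import *
from h import *
s=state();p,d=read_camera("wrist");cv2.imwrite("pics/w1.png",p[:,:,::-1])
C=cam(get_calibration("wrist"),(s['eef_pos'],s['tcp_rot']));P=cloud(C,d)
hsv=cv2.cvtColor(p,cv2.COLOR_RGB2HSV);h,sa=hsv[...,0],hsv[...,1]
for nm,m in [("red",((h<6)|(h>174))&(sa>130)),("blue",(h>105)&(h<130)&(sa>110))]:
    k,l,st,ce=cv2.connectedComponentsWithStats((m&(d>0)&(P[...,2]>188)&(P[...,2]<203)).astype(np.uint8))
    for i in range(1,k):
        if st[i,4]>60: (a,b),r=cv2.minEnclosingCircle(P[l==i][:,:2].astype(np.float32));print(nm,st[i],round(a,1),round(b,1),round(r,1))
E
python3 go.py 598.2 3.2 343 3.1416
```

```text
red [ 425  178   74   67 3740] 585.4 124.7 23.1
blue [ 246  195   68   67 3426] 597.2 4.2 22.7
2.65 [597.8   4.  435. ] [ 3.1414e+00  1.0000e-04 -3.1393e+00] op 0.997 j [-0.1   0.42  1.59  0.    1.13 -1.68]
shift [-0.0023 -0.0053  0.6132] turn [0.     0.     0.0004]
```

View pics/w1.png

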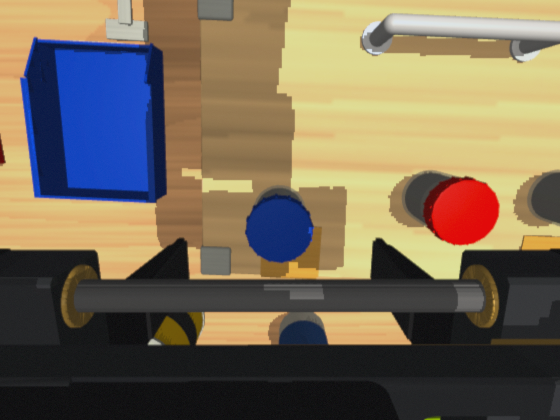

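The wrist view shows the blue cap at (279,228), midway between the fingers at about 180 and 375. The red cap is at (462,211), clear of the right finger. Next I descend and grip.

Emit:
arm_command(
  rows=[
    [[0,0,0.25,0,0,0,1],[0,0,0.45,0,0,0,1],[0,0,0.613,0,0,0,1],[0,0,0.613,0,0,0,1],[0,0,0.613,0,0,0,1],[0,0,0.613,0,0,0,-1],[0,0,0.613,0,0,0,-1],[0,0,0.613,0,0,0,-1],[0,0,0.613,0,0,0,-1],[0,0,0.613,0,0,0,-1]],
  ],
)

```text
t: 3.48
eef_pos: [598.4, 2.0, 343.5]
tcp_rot: [-3.142, 0.001, 3.142]
ft_force: [0.1, -0.1, -0.4]
opening: 0.709
grip_force: 0.0
```

```bash
python3 go.py 529 -189.3 300 3.1416
```

```text
3.48 [598.4   2.  343.5] [-3.1416e+00  1.2000e-03  3.1415e+00] op 0.709 j [-0.11  0.52  1.69  0.    0.93 -1.68]
shift [ 0.463  -1.2757  0.2897] turn [-0.      0.0002 -0.    ]
```

Emit:
arm_command(
  rows=[
    [[0,0,0,0,0,0,-1],[0,0,0,0,0,0,-1],[0,0,0,0,0,0,-1],[0,0,0,0,0,0,-1],[0,0,0,0,0,0,-1],[0,0,0,0,0,0,-1],[0,0,0,0,0,0,-1],[0,0,-0.1,0,0,0,-1],[0,0,-0.3,0,0,0,-1],[0,0,-0.3,0,0,0,-1]],
  ],
)

```text
t: 4.32
eef_pos: [598.9, 2.0, 392.0]
tcp_rot: [-3.141, 0.006, -3.141]
ft_force: [1.1, -0.9, 0.6]
opening: 0.471
grip_force: 30.0
```

```bash
python3 go.py 529 -189.3 300 3.1416
```

```text
4.32 [598.9   2.  392. ] [-3.141   0.0057 -3.1414] op 0.471 j [-0.11  0.47  1.64 -0.    1.03 -1.68]
shift [ 0.4699 -1.2751  0.6113] turn [-0.0001  0.0009  0.    ]
```

Emit:
arm_command(
  rows=[
    [[0.24,-0.65,0,0,0,0,-1],[0.24,-0.65,0,0,0,0,-1],[0.24,-0.65,0,0,0,0,-1],[0.24,-0.65,0,0,0,0,-1]],
  ],
)

```text
t: 4.65
eef_pos: [561.2, -98.6, 387.5]
tcp_rot: [-3.141, -0.001, 3.139]
ft_force: [0.5, -0.5, -1.4]
opening: 0.466
grip_force: 30.0
```

Emit:
arm_command(
  rows=[
    [[0.23,-0.625,0.0,0,0,0,-1],[0.23,-0.625,0.0,0,0,0,-1],[0.23,-0.625,0.0,0,0,0,-1],[0.23,-0.625,0.3,0,0,0,-1],[0.23,-0.625,0.55,0,0,0,-1],[0.23,-0.625,0.75,0,0,0,-1],[0.23,-0.625,0.75,0,0,0,-1]],
  ],
)

```text
t: 5.23
eef_pos: [527.0, -188.6, 270.1]
tcp_rot: [3.138, -0.008, 3.141]
ft_force: [-0.1, -0.4, -1.2]
opening: 0.472
grip_force: 30.0
```

```bash
python3 go.py 529 -189.3 212 3.1416
```

```text
5.23 [ 527.  -188.6  270.1] [ 3.1377 -0.0077  3.1413] op 0.472 j [-0.46  0.57  1.85  0.    0.73 -2.03]
shift [-0.0163 -0.006   0.3869] turn [ 0.0006 -0.0012 -0.    ]
```

Emit:
arm_command(
  rows=[
    [[-0.01,-0.005,0.15,0,0,0,-1],[-0.01,-0.005,0.28,0,0,0,-1],[-0.01,-0.005,0.37,0,0,0,-1],[-0.01,-0.005,0.4,0,0,0,-1],[-0.01,-0.005,0.425,0,0,0,-1],[-0.01,-0.005,0.425,0,0,0,-1],[-0.01,-0.005,0.425,0,0,0,-1]],
  ],
)

```text
t: 5.82
eef_pos: [529.8, -189.9, 212.6]
tcp_rot: [-3.141, 0.001, -3.141]
ft_force: [-0.4, 0.6, -0.4]
opening: 0.469
grip_force: 30.0
```

```bash
python3 go.py 529 -189.3 211 3.1416; python3 -c "
from cell import *;print(state()['ft_force'])"
```

```text
5.82 [ 529.8 -189.9  212.6] [-3.1410e+00  1.3000e-03 -3.1414e+00] op 0.469 j [-0.46  0.67  1.88  0.    0.6  -2.03]
shift [0.0052 0.0042 0.0108] turn [-0.0001  0.0002  0.    ]
[-0.35319539  0.59344002 -0.44520232]
```

Emit:
arm_command(
  rows=[
    [[0,0,0.007,0,0,0,-1],[0,0,0.007,0,0,0,0.3],[0,0,0.007,0,0,0,0.3],[0,0,0.007,0,0,0,0.3],[0,0,0.007,0,0,0,0.3],[0,0,-0.1,0,0,0,0.3],[0,0,-0.35,0,0,0,0.3],[0,0,-0.6,0,0,0,0.3],[0,0,-0.85,0,0,0,0.3],[0,0,-0.98,0,0,0,1]],
  ],
)

```text
t: 6.65
eef_pos: [529.5, -190.0, 362.7]
tcp_rot: [-3.14, 0.004, -3.142]
ft_force: [0.2, -1.7, -0.0]
opening: 0.681
grip_force: 0.0
```

```bash
python3 go.py 585.6 124 433 3.1416
```

```text
6.65 [ 529.5 -190.   362.7] [-3.1397  0.004  -3.1415] op 0.681 j [-0.46  0.45  1.76  0.    0.92 -2.03]
shift [-0.376   2.0922 -0.4711] turn [-0.0003  0.0006  0.    ]
```

Emit:
arm_command(
  rows=[
    [[0,0.2,-0.3,0,0,0,1],[-0.13,0.7,-0.5,0,0,0,1],[-0.13,0.7,-0.5,0,0,0,1],[-0.13,0.7,-0.5,0,0,0,1],[-0.13,0.7,-0.5,0,0,0,1]],
  ],
)

```text
t: 7.07
eef_pos: [549.1, -82.8, 435.1]
tcp_rot: [-3.141, 0.003, -3.138]
ft_force: [-0.0, -1.1, -0.4]
opening: 0.981
grip_force: 0.0
```

Emit:
arm_command(
  rows=[
    [[-0.12,0.7,0,0,0,0,1],[-0.12,0.7,0,0,0,0,1],[-0.12,0.7,0,0,0,0,1],[-0.12,0.7,0,0,0,0,1]],
  ],
)

```text
t: 7.4
eef_pos: [567.2, 22.5, 432.5]
tcp_rot: [3.141, -0.001, -3.139]
ft_force: [-0.1, 0.8, 0.4]
opening: 1.001
grip_force: 0.0
```

Emit:
arm_command(
  rows=[
    [[-0.12,0.69,0,0,0,0,1],[-0.12,0.69,0,0,0,0,1],[-0.12,0.69,0,0,0,0,1],[-0.12,0.69,0,0,0,0,1],[-0.12,0.69,0,0,0,0,1],[-0.12,0.69,0,0,0,0,1]],
  ],
)

```text
t: 7.9
eef_pos: [585.0, 122.2, 432.8]
tcp_rot: [-3.141, -0.001, 3.141]
ft_force: [0.1, -0.4, -0.4]
opening: 1.003
grip_force: 0.0
```

```bash
python3 - <<'E'
from cell import *
from h import *
s=state();p,d=read_camera("wrist");cv2.imwrite("pics/w2.png",p[:,:,::-1])
p2,_=read_camera("top");cv2.imwrite("pics/t2.png",cv2.resize(p2[150:300,150:470],None,fx=2.4,fy=2.4)[:,:,::-1])
C=cam(get_calibration("wrist"),(s['eef_pos'],s['tcp_rot']));P=cloud(C,d)
hsv=cv2.cvtColor(p,cv2.COLOR_RGB2HSV);h,sa=hsv[...,0],hsv[...,1]
m=((h<6)|(h>174))&(sa>130)
k,l,st,ce=cv2.connectedComponentsWithStats((m&(d>0)&(P[...,2]>188)&(P[...,2]<203)).astype(np.uint8))
for i in range(1,k):
    if st[i,4]>60: (a,b),r=cv2.minEnclosingCircle(P[l==i][:,:2].astype(np.float32));print(st[i],round(a,1),round(b,1),round(r,1))
m=(d>0)&(P[...,2]>160)&(P[...,2]<184)&(sa<70)&(P[...,0]<500)&(P[...,0]>420)
if m.sum(): print("handle",cv2.minAreaRect(P[m][:,:2].astype(np.float32)),np.percentile(P[m][:,2],[50,95]))
E
python3 go.py 585.4 124.2 343 3.1416
```

```text
[ 251  197   68   67 3502] 585.1 125.2 23.1
[ 403  196   72   67 3637] 584.4 227.4 22.8
handle ((470.11834716796875, 129.8441925048828), (121.15721130371094, 12.047141075134277), 87.79911804199219) [177.94338547 179.68725704]
8.0 [585.  122.  433.3] [-3.1414e+00 -5.0000e-04  3.1400e+00] op 1.001 j [ 0.1   0.42  1.59 -0.    1.12 -1.47]
shift [-0.003   0.015   0.6017] turn [-0.     -0.0001 -0.0003]
```

View pics/t2.png

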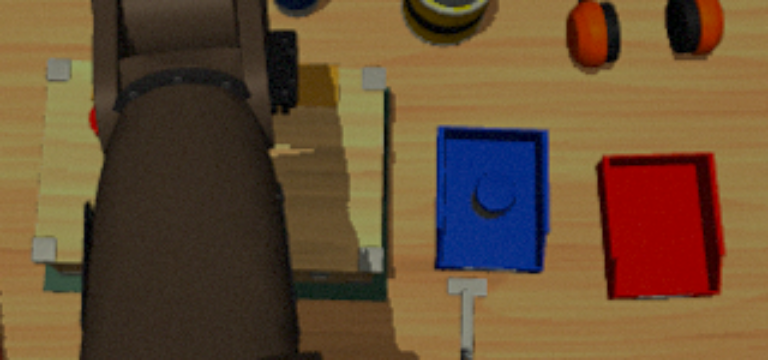

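The enlarged top view shows the blue pot upright in the blue bin, at crop (494,195). Both bins are where they were. Next is red pot B.

Emit:
arm_command(
  rows=[
    [[0,0.015,0.25,0,0,0,1],[0,0.015,0.45,0,0,0,0.5],[0,0.015,0.605,0,0,0,0.3],[0,0.015,0.605,0,0,0,0.2],[0,0.015,0.605,0,0,0,0.2],[0,0.015,0.605,0,0,0,-1],[0,0.015,0.605,0,0,0,-1],[0,0.015,0.605,0,0,0,-1],[0,0.015,0.605,0,0,0,-1],[0,0.015,0.605,0,0,0,-1]],
  ],
)

```text
t: 8.83
eef_pos: [584.9, 125.8, 343.8]
tcp_rot: [3.141, 0.002, -3.141]
ft_force: [-1.6, -0.2, 5.5]
opening: 0.468
grip_force: 30.0
```

```bash
python3 go.py 531.5 -382 390 3.1416
```

```text
8.83 [584.9 125.8 343.8] [ 3.1414e+00  1.6000e-03 -3.1415e+00] op 0.468 j [ 0.1   0.52  1.69  0.    0.93 -1.47]
shift [ 0.3561 -3.3853 -0.3092] turn [0.     0.0002 0.    ]
```

Emit:
arm_command(
  rows=[
    [[0,0,-0.1,0,0,0,-1],[0,0,-0.3,0,0,0,-1],[0.1,-0.85,-0.3,0,0,0,-1],[0.1,-0.85,-0.3,0,0,0,-1],[0.1,-0.85,-0.3,0,0,0,-1],[0.1,-0.85,-0.3,0,0,0,-1],[0.1,-0.85,-0.3,0,0,0,-1]],
  ],
)

```text
t: 9.42
eef_pos: [569.7, -3.7, 388.1]
tcp_rot: [3.142, 0.0, 3.138]
ft_force: [-0.1, -0.1, 0.0]
opening: 0.47
grip_force: 30.0
```

Emit:
arm_command(
  rows=[
    [[0.1,-0.85,0,0,0,0,-1],[0.1,-0.85,0,0,0,0,-1],[0.1,-0.85,0,0,0,0,-1],[0.1,-0.85,0,0,0,0,-1],[0.1,-0.85,0,0,0,0,-1]],
  ],
)

```text
t: 9.83
eef_pos: [555.0, -130.1, 387.7]
tcp_rot: [3.141, 0.0, 3.139]
ft_force: [0.3, 0.7, -1.5]
opening: 0.472
grip_force: 30.0
```

Emit:
arm_command(
  rows=[
    [[0.1,-0.85,0,0,0,0,-1],[0.1,-0.85,0,0,0,0,-1],[0.1,-0.85,0,0,0,0,-1],[0.1,-0.85,0,0,0,0,-1],[0.1,-0.85,0,0,0,0,-1]],
  ],
)

```text
t: 10.25
eef_pos: [540.3, -256.8, 387.4]
tcp_rot: [3.141, -0.0, 3.14]
ft_force: [0.2, 0.1, -0.2]
opening: 0.471
grip_force: 30.0
```

Emit:
arm_command(
  rows=[
    [[0.05,-0.835,0,0,0,0,-1],[0.05,-0.835,0,0,0,0,-1],[0.05,-0.835,0,0,0,0,-1],[0.05,-0.835,0,0,0,0,-1],[0.05,-0.835,0.3,0,0,0,-1],[0.05,-0.835,0.55,0,0,0,-1],[0.05,-0.835,0.8,0,0,0,-1],[0.05,-0.835,0.8,0,0,0,-1]],
  ],
)

```text
t: 10.92
eef_pos: [532.6, -378.5, 261.0]
tcp_rot: [3.134, -0.008, -3.139]
ft_force: [0.3, 0.7, -1.8]
opening: 0.472
grip_force: 30.0
```

```bash
python3 go.py 531.5 -382 212 3.1416
```

```text
10.92 [ 532.6 -378.5  261. ] [ 3.1339 -0.0081 -3.1395] op 0.472 j [-0.72  0.69  1.61  0.    0.85 -2.29]
shift [ 0.0051 -0.0257  0.3266] turn [ 0.0012 -0.0013  0.0003]
```

Emit:
arm_command(
  rows=[
    [[0,0,0.15,0,0,0,-1],[0,0,0.28,0,0,0,-1],[0,0,0.33,0,0,0,-1],[0,0,0.36,0,0,0,-1],[0,0,0.377,0,0,0,-1],[0,0,0.377,0,0,0,-1],[0,0,0.377,0,0,0,-1]],
  ],
)

```text
t: 11.5
eef_pos: [532.8, -381.8, 212.5]
tcp_rot: [-3.141, 0.001, -3.141]
ft_force: [0.0, -0.7, -0.6]
opening: 0.469
grip_force: 30.0
```

```bash
python3 go.py 531.5 -382 211 3.1416
```

```text
11.5 [ 532.8 -381.8  212.5] [-3.1407e+00  1.2000e-03 -3.1414e+00] op 0.469 j [-0.72  0.76  1.63  0.    0.75 -2.29]
shift [ 0.0086 -0.001   0.0099] turn [-0.0001  0.0002  0.    ]
```

Emit:
arm_command(
  rows=[
    [[0,0,0.007,0,0,0,-1],[0,0,0.007,0,0,0,0.3],[0,0,0.007,0,0,0,0.3],[0,0,0.007,0,0,0,0.3],[0,0,0.007,0,0,0,0.3],[0,0,-0.1,0,0,0,0.3],[0,0,-0.35,0,0,0,0.3],[0,0,-0.6,0,0,0,0.3],[0,0,-0.85,0,0,0,0.3],[0,0,-0.98,0,0,0,0.3]],
  ],
)

```text
t: 12.33
eef_pos: [532.5, -382.0, 362.8]
tcp_rot: [-3.138, 0.004, 3.142]
ft_force: [0.7, -0.0, 1.1]
opening: 0.651
grip_force: 0.0
```

Emit:
arm_command(
  rows=[
    [[0,0.2,-0.3,0,0,0,1],[-0.07,0.82,-0.5,0,0,0,1],[-0.07,0.82,-0.5,0,0,0,1],[-0.07,0.82,-0.5,0,0,0,1],[-0.07,0.82,-0.5,0,0,0,1]],
  ],
)

```text
t: 12.75
eef_pos: [543.2, -255.1, 436.0]
tcp_rot: [-3.141, 0.003, -3.139]
ft_force: [0.2, -0.2, 0.3]
opening: 0.945
grip_force: 0.0
```

Emit:
arm_command(
  rows=[
    [[-0.07,0.82,0,0,0,0,1],[-0.07,0.82,0,0,0,0,1],[-0.07,0.82,0,0,0,0,1],[-0.07,0.82,0,0,0,0,1]],
  ],
)

```text
t: 13.08
eef_pos: [553.4, -131.2, 433.2]
tcp_rot: [3.14, -0.0, -3.138]
ft_force: [-0.6, -0.3, -0.1]
opening: 0.999
grip_force: 0.0
```

Emit:
arm_command(
  rows=[
    [[-0.07,0.82,0,0,0,0,1],[-0.07,0.82,0,0,0,0,1],[-0.07,0.82,0,0,0,0,1],[-0.07,0.82,0,0,0,0,1]],
  ],
)

```text
t: 13.42
eef_pos: [564.0, -8.3, 433.1]
tcp_rot: [3.14, -0.0, -3.138]
ft_force: [0.3, -0.7, 0.6]
opening: 0.998
grip_force: 0.0
```

Emit:
arm_command(
  rows=[
    [[-0.07,0.82,0,0,0,0,1],[-0.07,0.82,0,0,0,0,1],[-0.07,0.82,0,0,0,0,1],[-0.07,0.82,0,0,0,0,1]],
  ],
)

```text
t: 13.75
eef_pos: [574.7, 114.5, 432.9]
tcp_rot: [3.14, 0.0, -3.138]
ft_force: [0.5, 0.5, -0.0]
opening: 1.005
grip_force: 0.0
```

Emit:
arm_command(
  rows=[
    [[-0.07,0.77,0,0,0,0,1],[-0.07,0.77,0,0,0,0,1],[-0.07,0.77,0,0,0,0,1],[-0.07,0.77,0,0,0,0,1],[-0.07,0.77,0,0,0,0,1],[-0.07,0.77,0,0,0,0,1],[-0.07,0.77,0,0,0,0,1]],
  ],
)

```text
t: 14.33
eef_pos: [585.2, 224.1, 433.1]
tcp_rot: [-3.141, -0.0, 3.14]
ft_force: [-0.7, 0.1, 0.4]
opening: 1.001
grip_force: 0.0
```

```bash
python3 - <<'E'
from cell import *
from h import *
s=state();p,d=read_camera("wrist")
p2,_=read_camera("top");cv2.imwrite("pics/t3.png",cv2.resize(p2[150:300,150:470],None,fx=2.4,fy=2.4)[:,:,::-1])
C=cam(get_calibration("wrist"),(s['eef_pos'],s['tcp_rot']));P=cloud(C,d)
hsv=cv2.cvtColor(p,cv2.COLOR_RGB2HSV);h,sa=hsv[...,0],hsv[...,1]
m=((h<6)|(h>174))&(sa>130)
k,l,st,ce=cv2.connectedComponentsWithStats((m&(d>0)&(P[...,2]>188)&(P[...,2]<203)).astype(np.uint8))
for i in range(1,k):
    if st[i,4]>60: (a,b),r=cv2.minEnclosingCircle(P[l==i][:,:2].astype(np.float32));print(st[i],round(a,1),round(b,1),round(r,1))
E
python3 go.py 585 227.2 343 3.1416
```

```text
[ 252  195   68   68 3491] 584.6 228.1 23.0
14.43 [585.1 224.2 433.4] [-3.1416e+00  1.0000e-04  3.1400e+00] op 1.001 j [ 0.26  0.47  1.52 -0.    1.16 -1.31]
shift [0.0011 0.0202 0.6025] turn [-0.      0.     -0.0003]
```

View pics/t3.png

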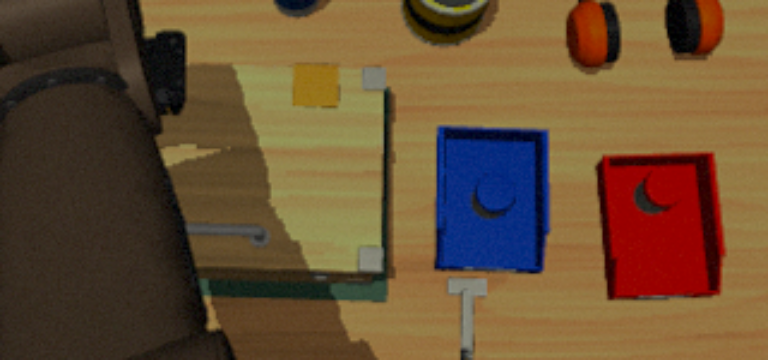

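The red pot stands upright in the rear half of the red bin, at crop (660,188). The bins haven't moved. Now red pot A.

Emit:
arm_command(
  rows=[
    [[0,0.023,0.25,0,0,0,1],[0,0.023,0.45,0,0,0,0.5],[0,0.023,0.603,0,0,0,0.3],[0,0.023,0.603,0,0,0,0.2],[0,0.023,0.603,0,0,0,0.2],[0,0.023,0.603,0,0,0,-1],[0,0.023,0.603,0,0,0,-1],[0,0.023,0.603,0,0,0,-1],[0,0.023,0.603,0,0,0,-1],[0,0.023,0.603,0,0,0,-1]],
  ],
)

```text
t: 15.27
eef_pos: [584.9, 229.0, 343.8]
tcp_rot: [3.141, 0.002, -3.142]
ft_force: [-0.6, -0.5, 4.7]
opening: 0.469
grip_force: 30.0
```

```bash
python3 go.py 458 -382 390 3.1416
```

```text
15.27 [584.9 229.  343.8] [ 3.1411e+00  1.5000e-03 -3.1415e+00] op 0.469 j [ 0.27  0.56  1.62  0.    0.97 -1.3 ]
shift [ 0.846  -4.0732 -0.3109] turn [0.0001 0.0002 0.    ]
```

Emit:
arm_command(
  rows=[
    [[0,0,-0.1,0,0,0,-1],[0,0,-0.35,0,0,0,-1],[0.05,-0.815,-0.4,0,0,0,-1],[0.05,-0.815,-0.4,0,0,0,-1],[0.05,-0.815,-0.4,0,0,0,-1],[0.05,-0.815,-0.4,0,0,0,-1],[0.05,-0.815,-0.4,0,0,0,-1]],
  ],
)

```text
t: 15.85
eef_pos: [577.4, 105.1, 403.3]
tcp_rot: [3.141, 0.001, 3.139]
ft_force: [0.4, 0.4, -1.2]
opening: 0.473
grip_force: 30.0
```

Emit:
arm_command(
  rows=[
    [[0.1,-0.815,0,0,0,0,-1],[0.1,-0.815,0,0,0,0,-1],[0.1,-0.815,0,0,0,0,-1],[0.1,-0.815,0,0,0,0,-1],[0.1,-0.815,0,0,0,0,-1]],
  ],
)

```text
t: 16.27
eef_pos: [562.5, -16.2, 402.8]
tcp_rot: [3.141, 0.0, 3.139]
ft_force: [0.1, -0.3, -0.5]
opening: 0.472
grip_force: 30.0
```

Emit:
arm_command(
  rows=[
    [[0.23,-0.815,0,0,0,0,-1],[0.23,-0.815,0,0,0,0,-1],[0.23,-0.815,0,0,0,0,-1],[0.23,-0.815,0,0,0,0,-1],[0.23,-0.815,0,0,0,0,-1]],
  ],
)

```text
t: 16.68
eef_pos: [528.1, -137.9, 402.7]
tcp_rot: [3.141, 0.0, 3.14]
ft_force: [-0.3, -0.4, -0.6]
opening: 0.47
grip_force: 30.0
```

Emit:
arm_command(
  rows=[
    [[0.23,-0.815,0,0,0,0,-1],[0.23,-0.815,0,0,0,0,-1],[0.23,-0.815,0,0,0,0,-1],[0.23,-0.815,0,0,0,0,-1],[0.23,-0.815,0,0,0,0,-1]],
  ],
)

```text
t: 17.1
eef_pos: [494.0, -259.8, 402.5]
tcp_rot: [3.141, 0.0, 3.141]
ft_force: [0.2, 1.4, -1.4]
opening: 0.468
grip_force: 30.0
```

Emit:
arm_command(
  rows=[
    [[0.236,-0.813,0,0,0,0,-1],[0.236,-0.813,0,0,0,0,-1],[0.236,-0.813,0,0,0,0,-1],[0.236,-0.813,0,0,0,0,-1],[0.236,-0.813,0.1,0,0,0,-1],[0.236,-0.813,0.4,0,0,0,-1],[0.236,-0.813,0.7,0,0,0,-1],[0.236,-0.813,0.7,0,0,0,-1],[0.236,-0.813,0.7,0,0,0,-1]],
  ],
)

```text
t: 17.85
eef_pos: [459.4, -380.0, 295.9]
tcp_rot: [3.138, -0.003, -3.139]
ft_force: [0.6, -0.1, -0.6]
opening: 0.467
grip_force: 30.0
```

```bash
python3 go.py 458 -382 211.5 3.1416
```

```text
17.85 [ 459.4 -380.   295.9] [ 3.1377 -0.0034 -3.1392] op 0.467 j [-0.8   0.58  1.74  0.    0.83 -2.38]
shift [ 0.0072 -0.0155  0.5625] turn [ 0.0006 -0.0005  0.0004]
```

Emit:
arm_command(
  rows=[
    [[0,0,0.2,0,0,0,-1],[0,0,0.4,0,0,0,-1],[0,0,0.5,0,0,0,-1],[0,0,0.55,0,0,0,-1],[0,0,0.577,0,0,0,-1],[0,0,0.577,0,0,0,-1],[0,0,0.577,0,0,0,-1]],
  ],
)

```text
t: 18.43
eef_pos: [458.7, -382.0, 212.9]
tcp_rot: [-3.14, 0.002, -3.141]
ft_force: [-0.1, 0.3, -1.1]
opening: 0.469
grip_force: 30.0
```

```bash
python3 go.py 458 -382 211 3.1416
```

```text
18.43 [ 458.7 -382.   212.9] [-3.1400e+00  1.6000e-03 -3.1411e+00] op 0.469 j [-0.81  0.7   1.79  0.    0.65 -2.38]
shift [ 0.0045 -0.0002  0.0124] turn [-0.0002  0.0003  0.0001]
```

Emit:
arm_command(
  rows=[
    [[0,0,0.007,0,0,0,-1],[0,0,0.007,0,0,0,0.3],[0,0,0.007,0,0,0,0.3],[0,0,0.007,0,0,0,0.3],[0,0,0.007,0,0,0,0.3],[0,0,-0.1,0,0,0,0.3],[0,0,-0.35,0,0,0,0.3],[0,0,-0.6,0,0,0,0.3],[0,0,-0.85,0,0,0,0.3],[0,0,-0.98,0,0,0,0.3]],
  ],
)

```text
t: 19.27
eef_pos: [458.1, -382.0, 362.5]
tcp_rot: [-3.138, 0.003, -3.142]
ft_force: [0.4, 0.1, 0.1]
opening: 0.653
grip_force: 0.0
```

Emit:
arm_command(
  rows=[
    [[0,0.2,-0.3,0,0,0,0.3],[-0.02,0.85,-0.5,0,0,0,0.3],[-0.02,0.85,-0.5,0,0,0,0.3],[-0.02,0.85,-0.5,0,0,0,0.3],[-0.02,0.85,-0.5,0,0,0,0.3]],
  ],
)

```text
t: 19.68
eef_pos: [460.7, -250.6, 435.7]
tcp_rot: [-3.141, 0.003, -3.139]
ft_force: [0.2, 0.4, 0.5]
opening: 0.65
grip_force: 0.0
```

Emit:
arm_command(
  rows=[
    [[-0.02,0.85,0,0,0,0,0.3],[-0.02,0.85,0,0,0,0,0.3],[-0.02,0.85,0,0,0,0,0.3],[-0.02,0.85,0,0,0,0,0.3]],
  ],
)

```text
t: 20.02
eef_pos: [463.5, -122.6, 433.2]
tcp_rot: [3.14, -0.001, -3.139]
ft_force: [0.5, -0.6, -0.4]
opening: 0.648
grip_force: 0.0
```

Emit:
arm_command(
  rows=[
    [[-0.02,0.85,0,0,0,0,0.3],[-0.02,0.85,0,0,0,0,0.3],[-0.02,0.85,0,0,0,0,0.3],[-0.02,0.85,0,0,0,0,0.3]],
  ],
)

```text
t: 20.35
eef_pos: [466.7, 4.8, 433.2]
tcp_rot: [3.141, -0.0, -3.138]
ft_force: [-0.1, -0.4, 0.2]
opening: 0.651
grip_force: 0.0
```

Emit:
arm_command(
  rows=[
    [[-0.02,0.85,0,0,0,0.1,0.3],[-0.02,0.85,0,0,0,0.2556,0.3],[-0.02,0.85,0,0,0,0.2556,0.3],[-0.02,0.85,0,0,0,0.2556,0.3],[-0.02,0.85,0,0,0,0.2556,0.3],[-0.02,0.85,0,0,0,0.2556,0.3],[-0.02,0.85,0,0,0,0.2556,0.3],[-0.02,0.85,0,0,0,0.2556,0.3],[-0.02,0.85,0,0,0,0.2556,0.3],[-0.02,0.85,0,0,0,0.2556,0.3]],
  ],
)

```text
t: 21.18
eef_pos: [470.5, 127.4, 433.0]
tcp_rot: [-3.141, 0.0, 1.939]
ft_force: [0.4, 0.1, -0.8]
opening: 0.647
grip_force: 0.0
```

```bash
python3 go.py 471 129 420 1.532
```

```text
21.18 [470.5 127.4 433. ] [-3.1413e+00  1.0000e-04  1.9388e+00] op 0.647 j [ 0.13  0.26  1.85 -0.    1.03 -0.24]
shift [0.0085 0.0069 0.0866] turn [-0.      0.      0.0647]
```

Finishing the turn, then a close check of the handle and bins.

Emit:
arm_command(
  rows=[
    [[0.006,0.006,0,0,0,0.0647,0.3],[0.006,0.006,0,0,0,0.0647,0.3],[0.006,0.006,0,0,0,0.0647,0.3],[0.006,0.006,0,0,0,0.0647,0.3],[0.006,0.006,0,0,0,0.0647,0.3],[0.006,0.006,0,0,0,0.0647,0.3],[0.006,0.006,0,0,0,0.0647,0.3]],
  ],
)

```text
t: 21.77
eef_pos: [470.8, 128.9, 433.1]
tcp_rot: [-3.142, 0.0, 1.54]
ft_force: [0.8, 0.1, -0.4]
opening: 0.651
grip_force: 0.0
```

```bash
python3 - <<'E'
from cell import *
from h import *
s=state();p,d=read_camera("wrist")
p2,_=read_camera("top")
cv2.imwrite("pics/m4.png",np.vstack([cv2.resize(p2[150:300,150:470],(560,262)),p[100:]])[:,:,::-1])
C=cam(get_calibration("wrist"),(s['eef_pos'],s['tcp_rot']));P=cloud(C,d)
sa=cv2.cvtColor(p,cv2.COLOR_RGB2HSV)[...,1]
m=(d>0)&(P[...,2]>165)&(P[...,2]<184)&(abs(P[...,0]-471)<40)&(abs(P[...,1]-129)<80)
k,l,st,ce=cv2.connectedComponentsWithStats(m.astype(np.uint8))
for i in range(1,k):
    if st[i,4]>60: q=P[l==i];print(st[i],cv2.minAreaRect(q[:,:2].astype(np.float32)),np.percentile(q[:,2],[50,95]))
E
python3 go.py 471 129 343 1.532
```

```text
[ 270  134   18  145 2440] ((470.67926025390625, 139.3040313720703), (103.40337371826172, 11.804767608642578), 87.88838195800781) [178.04474243 179.63915032]
21.87 [470.6 129.  433.2] [-3.1416 -0.      1.5395] op 0.653 j [0.13 0.26 1.85 0.   1.03 0.16]
shift [-2.000e-04  2.400e-03  6.012e-01] turn [-0.     -0.      0.0012]
```

View pics/m4.png

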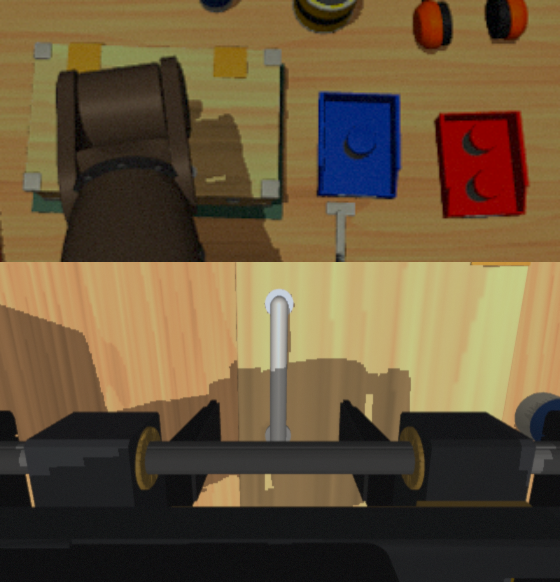

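The top part shows all three pots upright in the right bins: blue at (360,145), red at (478,143) and (482,187). The lid is clear. In the wrist part, the bar is centred between the fingers at x≈279. Now I descend and grip the bar.

Emit:
arm_command(
  rows=[
    [[0,0.002,0.25,0,0,0.001,0],[0,0.002,0.45,0,0,0.001,-0.2],[0,0.002,0.593,0,0,0.001,-0.3],[0,0.002,0.593,0,0,0.001,-0.4],[0,0.002,0.593,0,0,0.001,-1],[0,0.002,0.593,0,0,0.001,-1],[0,0.002,0.593,0,0,0.001,-1],[0,0.002,0.593,0,0,0.001,-1],[0,0.002,0.593,0,0,0.001,-1],[0,0.002,0.593,0,0,0.001,-1]],
  ],
)

```text
t: 22.7
eef_pos: [470.0, 129.3, 345.3]
tcp_rot: [-3.14, -0.0, 1.533]
ft_force: [-8.0, 0.1, 8.0]
opening: 0.119
grip_force: 30.0
```

Emit:
arm_command(
  rows=[
    [[0,0,0,0,0,0,-1],[0,0,0,0,0,0,-1],[0,0,0,0,0,0,-1]],
  ],
)

```text
t: 22.95
eef_pos: [470.0, 129.3, 345.3]
tcp_rot: [-3.14, -0.0, 1.533]
ft_force: [-8.7, 0.7, 8.4]
opening: 0.116
grip_force: 30.0
```

```bash
cat > arc.py <<'E'
import sys
from cell import *
from h import *
s=state(); print(round(s['t'],2),s['eef_pos'].round(1),s['tcp_rot'].round(4),s['opening'],s['grip_force'],s['ft_force'].round(1),s['moment'].round(2))
base=np.array([470.8,129.3]); ex=np.array([np.cos(-.038),np.sin(-.038)])
r=lambda th:(-195*np.cos(th)+53*np.sin(th), 195*np.sin(th)+53*np.cos(th))
g=s['eef_pos']-[0,0,171]; X0,Z0=r(0)
dx=(g[:2]-base)@ex; dz=g[2]-float(sys.argv[1])
print('angle now',np.rad2deg(np.arctan2(Z0+dz,-(X0+dx))-np.arctan2(53,195)), 'radius',np.hypot(Z0+dz,X0+dx),'expect',np.hypot(195,53))
t0=float(sys.argv[2])
for th in map(float,sys.argv[3:]):
    a=np.subtract(r(np.deg2rad(th)),r(np.deg2rad(t0))); print(th,'tool y',(a[0]/150).round(3),'tool z',(-a[1]/150).round(3))
E
python3 arc.py 173 0 4 8 12 16 20 24 28 32 36
```

```text
22.95 [470.  129.3 345.3] [-3.1402e+00 -1.0000e-04  1.5325e+00] 0.11584290325476258 29.998605251312256 [-8.7  0.7  8.4] [-0.05  1.48 -0.  ]
angle now 0.2992303319036474 radius 203.23555733534266 expect 202.07424378183381
4.0 tool y 0.028 tool z -0.09
8.0 tool y 0.062 tool z -0.177
12.0 tool y 0.102 tool z -0.263
16.0 tool y 0.148 tool z -0.345
20.0 tool y 0.199 tool z -0.423
24.0 tool y 0.256 tool z -0.498
28.0 tool y 0.318 tool z -0.569
32.0 tool y 0.385 tool z -0.635
36.0 tool y 0.456 tool z -0.697
```

Emit:
arm_command(
  rows=[
    [[0,0.013,-0.045,0,0,0,-1],[0,0.028,-0.09,0,0,0,-1],[0,0.062,-0.177,0,0,0,-1],[0,0.102,-0.263,0,0,0,-1],[0,0.148,-0.345,0,0,0,-1],[0,0.199,-0.423,0,0,0,-1],[0,0.256,-0.498,0,0,0,-1],[0,0.256,-0.498,0,0,0,-1]],
  ],
)

```text
t: 23.62
eef_pos: [508.3, 127.8, 421.6]
tcp_rot: [-3.137, 0.0, 1.533]
ft_force: [-20.4, -0.1, 9.5]
opening: 0.117
grip_force: 30.0
```

```bash
python3 arc.py 173 24 28 32 36 40 44 48 52 56
```

```text
23.62 [508.3 127.8 421.6] [-3.1375e+00  1.0000e-04  1.5325e+00] 0.11712496373243339 30.000917315483093 [-20.4  -0.1   9.5] [-0.1   3.73 -0.05]
angle now 24.479289362097152 radius 204.5696990492382 expect 202.07424378183381
28.0 tool y 0.062 tool z -0.071
32.0 tool y 0.129 tool z -0.137
36.0 tool y 0.2 tool z -0.198
40.0 tool y 0.275 tool z -0.255
44.0 tool y 0.354 tool z -0.306
48.0 tool y 0.437 tool z -0.351
52.0 tool y 0.522 tool z -0.39
56.0 tool y 0.61 tool z -0.424
```

The pull is about 20 N outward along x, so I'll ease the path 1.5 mm towards -x and continue.

Emit:
arm_command(
  rows=[
    [[0,-0.01,0,0,0,0,-1],[0,0.052,-0.071,0,0,0,-1],[0,0.117,-0.137,0,0,0,-1],[0,0.188,-0.198,0,0,0,-1],[0,0.263,-0.255,0,0,0,-1],[0,0.263,-0.255,0,0,0,-1]],
  ],
)

```text
t: 24.12
eef_pos: [548.5, 126.1, 461.0]
tcp_rot: [3.141, 0.0, 1.532]
ft_force: [-18.1, -1.6, 18.1]
opening: 0.116
grip_force: 30.0
```

```bash
python3 arc.py 173 40 44 48 52 56 60 64 68 70
```

```text
24.12 [548.5 126.1 461. ] [3.1413e+00 1.0000e-04 1.5325e+00] 0.1158251072292999 30.000764429569244 [-18.1  -1.6  18.1] [-0.46  3.29  0.  ]
angle now 40.21009309948018 radius 206.4844545071791 expect 202.07424378183381
44.0 tool y 0.079 tool z -0.051
48.0 tool y 0.161 tool z -0.096
52.0 tool y 0.247 tool z -0.136
56.0 tool y 0.335 tool z -0.169
60.0 tool y 0.425 tool z -0.196
64.0 tool y 0.516 tool z -0.217
68.0 tool y 0.609 tool z -0.231
70.0 tool y 0.656 tool z -0.236
```

Emit:
arm_command(
  rows=[
    [[0,-0.006,-0.01,0,0,0,-1],[0,-0.012,-0.018,0,0,0,-1],[0,-0.012,-0.018,0,0,0,-1]],
  ],
)

```text
t: 24.37
eef_pos: [546.8, 126.1, 460.0]
tcp_rot: [3.141, 0.0, 1.532]
ft_force: [-0.3, -2.3, -7.4]
opening: 0.116
grip_force: 30.0
```

```bash
python3 arc.py 173 40; python3 - <<'E'
from cell import *
from h import *
p,d=read_camera("scene");C=cam(get_calibration("scene"));P=cloud(C,d)
cv2.imwrite("pics/s5.png",p[:,:,::-1]);np.savez("s5.npz",p=p,d=d)
E
```

```text
24.37 [546.8 126.1 460. ] [3.1413e+00 2.0000e-04 1.5324e+00] 0.11559677341976107 29.99567538499832 [-0.3 -2.3 -7.4] [-0.35  0.04 -0.04]
angle now 39.656444455550684 radius 206.65482239920064 expect 202.07424378183381
```

View pics/s5.png

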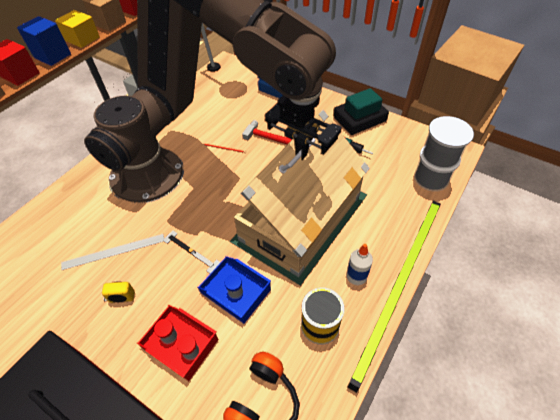

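The scene view shows the lid partly open with the gripper holding the bar near (295,150). All the pots are upright in their bins, and nothing else has moved. Next I measure the lid angle from depth.

```bash
cat > lid.py <<'E'
from cell import *
from h import *
def lid(d,g):
    P=cloud(cam(get_calibration("scene")),d); c,s_=np.cos(-.038),np.sin(-.038)
    q=P[d>0]-[665,121,120]; X=q[:,0]*c+q[:,1]*s_; Y=-q[:,0]*s_+q[:,1]*c; Z=q[:,2]
    g=np.deg2rad(g); n=15.
    for tol in (12,6,4):
        u=-X*np.cos(g)+Z*np.sin(g); w=X*np.sin(g)+Z*np.cos(g)
        k=(abs(w-n)<tol)&(u>30)&(u<220)&(abs(Y)<180)
        # line X = a + b*Z or principal direction in (X,Z)
        M=np.c_[X[k],Z[k]]; m=M.mean(0); v=np.linalg.svd(M-m,full_matrices=False)[2][0]
        v=v*np.sign(v[1]); g=np.arctan2(v[1],-v[0]); n=m[0]*np.sin(g)+m[1]*np.cos(g)
    return np.rad2deg(g),n,k.sum()
if __name__=="__main__":
    import sys
    d=np.load(sys.argv[2])['d'] if len(sys.argv)>2 else read_camera("scene")[1]
    print(lid(d,float(sys.argv[1])))
E
python3 lid.py 40 s5.npz; python3 lid.py 35 s5.npz; python3 arc.py 173 39.5 44 48 52 56 60 64 67 70
```

```text
(np.float64(39.10289827382039), np.float64(14.819832554257239), np.int64(6276))
(np.float64(39.10289827382039), np.float64(14.819832554257239), np.int64(6276))
24.42 [546.8 126.1 459.9] [-3.1414e+00  3.0000e-04  1.5323e+00] 0.11785985187644415 29.99572992324829 [ 0.1 -0.5 -6.7] [-0.41  0.11  0.03]
angle now 39.642728515737765 radius 206.6006425925105 expect 202.07424378183381
44.0 tool y 0.089 tool z -0.058
48.0 tool y 0.171 tool z -0.103
52.0 tool y 0.256 tool z -0.142
56.0 tool y 0.344 tool z -0.176
60.0 tool y 0.434 tool z -0.203
64.0 tool y 0.526 tool z -0.224
67.0 tool y 0.596 tool z -0.235
70.0 tool y 0.666 tool z -0.243
```

Emit:
arm_command(
  rows=[
    [[0,0.045,-0.029,0,0,0,-1],[0,0.089,-0.058,0,0,0,-1],[0,0.171,-0.103,0,0,0,-1],[0,0.256,-0.142,0,0,0,-1],[0,0.256,-0.142,0,0,0,-1],[0,0.256,-0.142,0,0,0,-1]],
  ],
)

```text
t: 24.92
eef_pos: [585.7, 124.6, 482.9]
tcp_rot: [3.14, 0.0, 1.532]
ft_force: [-6.6, -3.6, 6.4]
opening: 0.118
grip_force: 30.0
```

```bash
python3 lid.py 52; python3 arc.py 173 51.6 55 59 63 67 70
```

```text
(np.float64(51.84801613641849), np.float64(14.494956118768584), np.int64(5802))
24.97 [585.4 124.6 482.7] [3.1400e+00 2.0000e-04 1.5322e+00] 0.1184286334696297 30.001484155654907 [-5.3 -3.4  6. ] [-0.75  1.04  0.02]
angle now 52.064644126253526 radius 207.88401169164277 expect 202.07424378183381
55.0 tool y 0.074 tool z -0.029
59.0 tool y 0.164 tool z -0.058
63.0 tool y 0.255 tool z -0.08
67.0 tool y 0.348 tool z -0.096
70.0 tool y 0.418 tool z -0.104
```

Emit:
arm_command(
  rows=[
    [[0,0.035,-0.02,0,0,0,-1],[0,0.072,-0.036,0,0,0,-1],[0,0.16,-0.065,0,0,0,-1],[0,0.25,-0.088,0,0,0,-1],[0,0.343,-0.105,0,0,0,-1],[0,0.38,-0.11,0,0,0,-1],[0,0.412,-0.114,0,0,0,-1],[0,0.412,-0.114,0,0,0,-1],[0,0.412,-0.114,0,0,0,-1],[0,0.412,-0.114,0,0,0,-1]],
  ],
)

```text
t: 25.8
eef_pos: [647.0, 122.2, 499.2]
tcp_rot: [3.14, 0.0, 1.532]
ft_force: [-3.6, -5.0, 3.3]
opening: 0.118
grip_force: 30.0
```

```bash
python3 lid.py 70;python3 lid.py 66; python3 arc.py 173 70 71
```

```text
(np.float64(69.86647112087805), np.float64(14.082480916308363), np.int64(4367))
(np.float64(69.8240815359412), np.float64(14.15530287771998), np.int64(4384))
25.9 [646.9 122.2 499.2] [3.1399e+00 3.0000e-04 1.5322e+00] 0.11867353913320232 30.001810491085052 [-1.9 -5.5  4. ] [-0.9   0.65 -0.06]
angle now 69.65363313230972 radius 209.0810168460225 expect 202.07424378183381
71.0 tool y 0.023 tool z -0.002
```

Emit:
arm_command(
  rows=[
    [[0,0,0,0,0,0,-1],[0,0,0,0,0,0,-1],[0,0,0,0,0,0,-1],[0,0,0,0,0,0,-1],[0,0,0,0,0,0,-1],[0,0,0,0,0,0,-1]],
  ],
)

```text
t: 26.4
eef_pos: [646.9, 122.2, 499.3]
tcp_rot: [3.14, 0.0, 1.532]
ft_force: [-1.9, -4.7, 4.0]
opening: 0.12
grip_force: 30.0
```

```bash
python3 lid.py 70; python3 arc.py 173 70; python3 -c "
from cell import *;import cv2
cv2.imwrite('pics/s6.png',read_camera('scene')[0][:,:,::-1])"
```

```text
(np.float64(69.86511229646366), np.float64(14.007316910338282), np.int64(4375))
26.45 [646.9 122.2 499.2] [3.1400e+00 3.0000e-04 1.5322e+00] 0.12012907663808087 30.00172108411789 [-2.5 -5.1  3.7] [-0.91  0.65 -0.05]
angle now 69.64551869111222 radius 209.04053217284118 expect 202.07424378183381
```

View pics/s6.png

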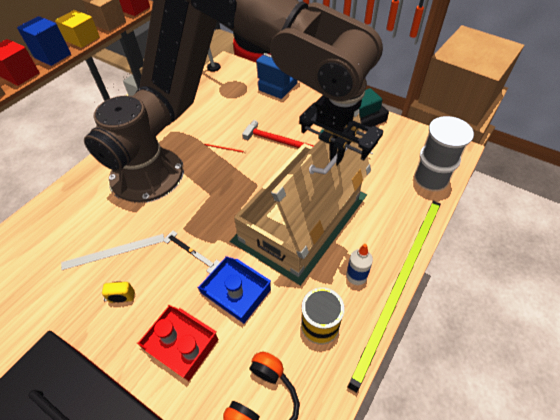

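The lid stands at about 70°, with the bar gripped at (325,168). The pots are upright in their bins and everything else is in place.

```bash
python3 -c "
from cell import *
print(job_done())"
```

```text
the job is handed in; nothing more can be done
None
```

The job is handed in: both red-capped pots stand upright in the red bin and the blue-capped one in the blue bin, and the arm is holding the lid steady at a measured 69.9°, after about 26 s of the 72 s allowed.

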